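Load a bracket plate under the spring clip of a drilling jig

ROBOT

A 6-joint arm with a two-finger parallel gripper is mounted at the origin on a cart in front of the work surface, level with it; the furniture and walls round the work are solid. World frame = base frame: x ahead of the robot, y to its left, z up, the work surface at z = 0. Lengths are in m, angles in degrees, forces in N, time in s.
With the tool pointing down it reaches from about 0.3 to 0.75 m from the base axis. Payload 8.5 kg.
Tool frame: the origin (TCP) lies on the centre line of the jaws, within the pads' length; the fingertips stand 19 mm ahead of it and the grasp point (between the pads) is the TCP (env.tcp_to_tips is the z of the fingertips in the tool frame, in m); z points along the fingers, y is the line along which they close (so a half turn about z gives the same grasp; the last joint's range is limited). The gripper opens to 85 mm and grips with 20 to 120 N. Pads are 22 mm wide; open, the fingers measure 114 mm over their backs; the gripper's body (76 mm by 85 mm) begins 54 mm behind the grasp point. The pads swing forward as they close: fully open they stand 13 mm farther back than shut.
Start: joints at [52.752, 21.807, 74.336, -0, 83.858, -12.336], TCP at [0.232, 0.499, 0.25] pointing down, gripper open.
Joint ranges: [-178.18, 178.18], [-50.72, 133.34], [12.68, 142.11], [-81.47, 261.47], [9.98, 163.14], [-165.26, 165.26]. Speed limits (degrees/s): [136.94, 136.94, 180, 180, 180, 180].

INTERFACE

Orientations are given as a 3x3 rotation matrix whose columns are the frame's x, y, z axes.
In Python, from rig import env gives the robot as it stands.
- The arm moves only by the tool servo_tool, never from a script. Its argument "steps" is a list of rows, each an object of numbers: "tx", "ty", "tz": the shift along the world's x, y, z in cm; "yaw": the turn about the world's z in degrees; "claw": the finger opening in cm, from 0 to 8.54. In form: [{"tx": .., "ty": .., "tz": .., "yaw": .., "claw": ..}, ...]. A call has 1 to 20 rows; each row shifts and turns the commanded pose from where the row before left it; what a row does not reach is not made up. A row lasts 1/10 s, in which the tool goes at most 50 mm and 8.59 degrees, less where a joint would pass 70% of its speed; a pose out of reach is approached as far as the arm can. A call with a gripper value outside its range is refused whole. The fingers move at their own pace and stop on an object; "newtons" is the grip in N (left out, the last holds). Time passes only in rows, so rows that do not move let the fingers close. It gives the time, the measured TCP pose, the force, the opening and the grip force at its end, in the units of the state.
- env.observe(): the state, without advancing time (a new reading comes with each control period).
- env.get_image(name): name is "scene" or "top" or "wrist"; returns (picture, depth): 400x640x3 uint8, red, green, blue; 400x640 float32, m along the optical axis (not along the pixel's ray), 0 where there is no reading.
- env.camera_model(name): a dict with "fovy" (degrees; the focal length in pixels is half the picture's height over the tangent of half this angle, whatever the lens; pixels are square), "cx", "cy" (the principal point, pixels), "T" (4x4, takes a point from camera to world coordinates). Camera axes: x right, y down, z forward; pixel columns grow to the right and rows downward; lengths in m; the calibration is good to about 2 mm. A picture is of the moment at which its call begins: read the wrist's pose just before it. camera_model takes no time and is no camera call; for the wrist camera it gives the pose at the moment of the call.
- env.close_job(): hands the job in; it is judged then, once.
The state is a dict: "time_s": time; "q": joint angles; "qvel": joint speeds; "joint_efforts": joint torques, N m; "position": TCP position; "tool_rot": TCP orientation; "ft_force": force on the tool from outside, world axes, zero at the start; "wrist_torque": the same for the moment, N m; "grip_width": finger opening in m; "gripper_force": force on a finger pad.
Only numpy, scipy, OpenCV 4.12 (cv2) and the standard library are available. Lean on these libraries where they do the work, as an engineer would, in place of code of your own. Each camera call takes 0.05 s, during which the arm holds its last target. There are 200 camera calls.

TASK

Press the red bar of the jig's spring clip down with one fingertip to raise the clip's foot, and while you hold it down push the aluminium plate along its channel with the other finger, beneath the foot, until it is fully home against the stop. Then let the bar up so that the clip holds the plate down flat, and move clear. Only press and push: do not pick the plate up, and leave the other things on the bench as they are.

Things in the scene. Friction and masses are not known exactly. Their poses are not given: they have to be found in the camera images.
- jig: Blue drilling jig fixed to the bench, base 190 (x) x 130 (y) x 12 mm; origin at the centre of its underside, x = pushing direction. A channel runs along x, centred on y = -25 mm: floor at z = 12 mm, 52 mm wide between rails 10 mm high. The stop's face is at x = +70 mm. The clip's hinge axis runs along x at y = +13, z = 28 mm; its lugs reach z = 34 mm.
- stop_face (a point): Point on the stop's face, on the channel's centre line at the channel floor; axes as the jig's. The plate is home when its front edge touches here.
- clip (a joint): Angle of the spring clip, rad: 0 = at rest (foot 1.5 mm above the channel floor: the plate cannot enter), about 0.14 = foot resting on the plate, above 0.17 = the plate passes, 0.36 = end of travel. Pressing the bar's middle takes about 3.5 N at the start and 8 N at the end of travel; the spring returns it.
- pad (a point): Middle of the top of the clip's ribbed red bar, at jig x = -34, y = +37 mm; moves with the clip. The bar is 92 mm long (jig x = -80 to +12 mm) and 26 mm wide, so a fingertip can slide along it while holding it down. Its middle is 33 mm above the bench at joint 0 (tilted up outwards), 27 mm at 0.25 (level), 24 mm at 0.36.
- foot (a point): Middle of the underside of the clip's foot, over the channel's middle at jig x = 44 mm, 16 mm long along x and 14 mm wide; it rises when the bar is pressed.
- plate: Loose aluminium plate 60 (x) x 50 (y) x 6 mm, about 0.12 kg, in the channel short of the clip's foot, 42 to 58 mm from the stop; origin at the centre of its underside, x towards the stop. Its rear end is turned up: an upright flange 40 mm wide, 5 mm thick, top 32 mm above the plate's underside (44 mm above the bench), rear face at plate x = -30 mm. Push on that face.
- plate_front (a point): Middle of the plate's front lower edge, 30 mm ahead of its origin along plate x; axes as the plate's.
- screwdriver: Bystander: red-handled screwdriver lying left of the jig; leave it alone.
- bolt: Bystander: steel bolt standing about 40 mm high right of the jig; leave it alone.
- wood_block: Bystander: small wooden block 45 x 75 x 28 mm on the robot's side of the jig; leave it alone.
- spanner: Bystander: steel spanner 155 mm long lying right of the jig; leave it alone.
- flux_jar: Bystander: glass jar with a dark cap, 45 mm across and 105 mm high, behind the jig; leave it alone.

How it is judged (in metres and radians):
On the way, in this order (a step that is already met when the one before it is completed fails the run):
1. the clip is pressed open by the fingers, the plate not yet beneath it (value of joint clip above 0.17 rad and contact force between the fingers and jig above 1 N and x of plate_front in the frame of stop_face below -0.026 m), for 0.1 s.
2. the plate is pushed home while the fingers still hold the clip open (x of plate_front in the frame of stop_face between -0.003 and 0.003 m and y of plate_front in the frame of stop_face between -0.006 and 0.006 m and z of plate_front in the frame of stop_face below 0.004 m and angle between the x axis of plate and the x axis of jig, either way round below 0.1 rad and angle between plate's own z axis and vertical below 0.06 rad and value of joint clip above 0.16 rad and contact force between the fingers and jig above 1 N), for 0.1 s.
At the end, for the whole second after the job is handed in: The plate lies flat in the channel with its front edge within 3 mm of the stop, straight within 0.1 rad, and the released clip rests on it (joint between 0.09 and 0.19), everything at rest (x of plate_front in the frame of stop_face between -0.003 and 0.003 m and y of plate_front in the frame of stop_face between -0.006 and 0.006 m and z of plate_front in the frame of stop_face below 0.004 m and angle between the x axis of plate and the x axis of jig, either way round below 0.1 rad and angle between plate's own z axis and vertical below 0.06 rad and value of joint clip between 0.09 and 0.19 rad and contact force between plate and jig above 2 N and linear speed of plate below 0.01 m/s); the robot touches nothing.
It fails at once if the plate is lifted or tipped out of the channel (z of plate in the frame of jig above 0.024 m or angle between plate's own z axis and vertical above 0.35 rad).
It fails at once if a bystander is disturbed (moved over 25 mm) (distance of any of screwdriver, bolt, wood_block, spanner, flux_jar from where it was at the start of the episode above 0.025 m).
It also fails if it takes over 42 s, if anything falls off the work surface, if the arm or the gripper's body presses on something with over 40 N, if the wrist force passes 120 N, or if a joint passes its speed limit or range.

## Working session

There is one attempt and no reset: what is moved stays moved. The work goes in short steps, Python scripts to look and compute and a tool call to move; the robot and the scene stay as the last step left them, time stands still between calls to the robot, and variables do not carry over. Pictures are saved under pics/ and viewed, at most 10 in all, crops included, and the job is handed in when it is done.

Besides the shell and the picture viewer there is one more tool, called after "Emit:" by a JSON object that holds its "fn" and its "kwargs", one argument or row to a line. servo_tool: Moves the arm, as the interface text tells. Its arguments: {"type":"object","properties":{"steps":{"type":"array"},"newtons":{"type":"number"}},"required":["steps"]}

```bash
mkdir -p pics; ls
python3 - <<'E'
from rig import env
import cv2,numpy as np
s=env.observe();print(s['time_s'],s['position'],s['tool_rot'],s['grip_width'],env.tcp_to_tips)
for n in('top','scene'):
    im,d=env.get_image(n);cv2.imwrite(f'pics/{n}0.png',im[...,::-1]);np.savez(f'{n}0.npz',im=im,d=d,**env.camera_model(n));print(n,env.camera_model(n)['T'].round(3).tolist())
E
```

```text
pics
0.0 [0.23152191 0.49858182 0.24968722] [[-9.06928406e-01  4.21283753e-01 -9.30809682e-04]
 [ 4.21284657e-01  9.06927622e-01 -1.23531512e-03]
 [ 3.23758821e-04 -1.51247821e-03 -9.99998804e-01]] 0.08544331782860419 0.019
top [[0.081, -0.975, 0.209, 0.408], [-0.997, -0.081, 0.011, 0.032], [0.006, -0.209, -0.978, 0.91], [0.0, 0.0, 0.0, 1.0]]
scene [[-0.227, 0.727, -0.648, 1.347], [0.974, 0.171, -0.149, 0.222], [0.002, -0.665, -0.747, 0.911], [0.0, 0.0, 0.0, 1.0]]
```

View pics/top0.png

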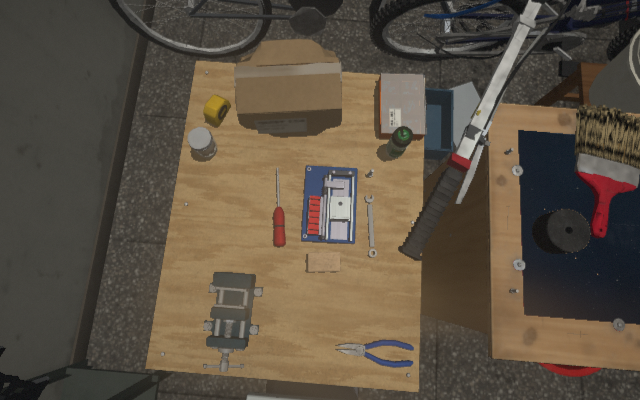

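View pics/scene0.png

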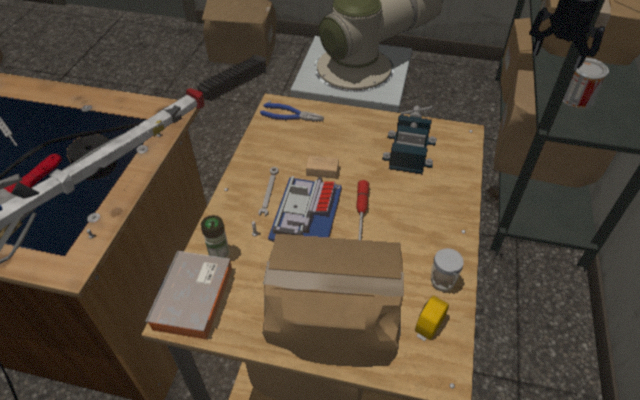

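The top view shows the blue jig at about (330,204), with its red bar on the left at (314,215), the plate at (341,208) and the wooden block at (323,262). The stop end points up in the image, which is world +x. Next I'll measure the jig roughly.

```bash
cat > h.py <<'E'
import numpy as np,cv2
def world(d,m,px):
    px=np.atleast_2d(px).astype(float);f=200/np.tan(np.radians(m['fovy'])/2)
    z=d[px[:,1].astype(int),px[:,0].astype(int)]
    P=np.c_[(px[:,0]-m['cx'])/f*z,(px[:,1]-m['cy'])/f*z,z];T=np.array(m['T'])
    return P@T[:3,:3].T+T[:3,3]
def atz(m,px,h):
    px=np.atleast_2d(px).astype(float);f=200/np.tan(np.radians(m['fovy'])/2);T=np.array(m['T'])
    r=np.c_[(px[:,0]-m['cx'])/f,(px[:,1]-m['cy'])/f,np.ones(len(px))]@T[:3,:3].T
    return T[:3,3]+r*((h-T[2,3])/r[:,2])[:,None]
E
python3 - <<'E'
from h import *
z=np.load('top0.npz');im,d=z['im'],z['d'];m={k:z[k] for k in('fovy','cx','cy','T')}
hsv=cv2.cvtColor(im,cv2.COLOR_RGB2HSV)
b=cv2.inRange(hsv,(100,90,40),(130,255,255));b[:155]=0;b[255:]=0;b[:,:295]=0;b[:,365:]=0
ys,xs=np.nonzero(b);r=cv2.minAreaRect(atz(m,np.c_[xs,ys],.012)[:,:2].astype(np.float32));print(r)
print(world(d,m,[(314,215),(341,208),(323,262),(370,174),(279,228),(400,145),(371,225),(330,170)]).round(3))
cv2.imwrite('pics/crop.png',cv2.resize(im[150:280,260:420],None,fx=5,fy=4.6)[...,::-1])
E
```

```text
((0.5982548594474792, 0.004501663148403168), (0.1855274885892868, 0.12608137726783752), 1.2648228406906128)
[[ 0.562  0.04   0.033]
 [ 0.587 -0.024  0.018]
 [ 0.454  0.01   0.026]
 [ 0.679 -0.09   0.017]
 [ 0.525  0.12   0.025]
 [ 0.731 -0.145  0.092]
 [ 0.553 -0.1    0.008]
 [ 0.678  0.01   0.026]]
```

View pics/crop.png

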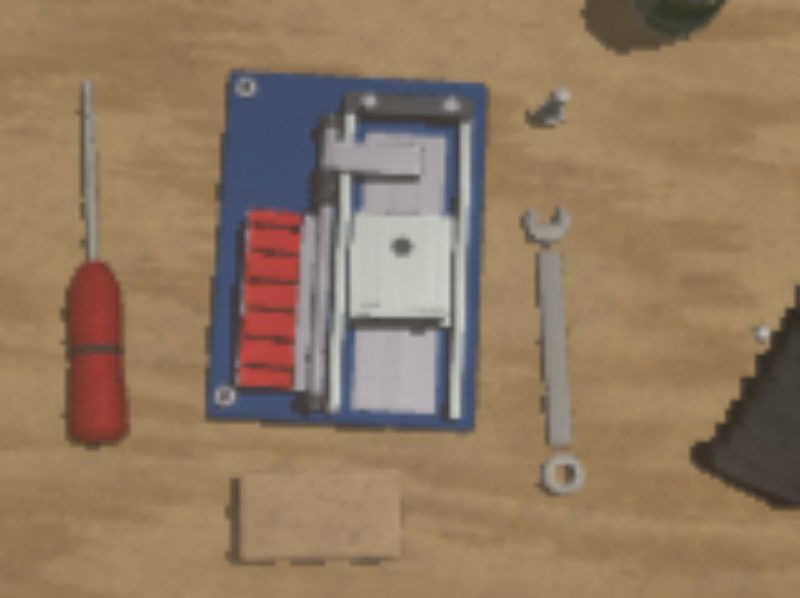

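The jig comes out at about (0.598, 0.0045) with yaw 1.3°. The red bar fits this: measured (0.562, 0.040, 0.033) against an expected (0.563, 0.041, 0.033). I'll move above it with the fingers lined up along jig y.

Emit:
{"fn": "servo_tool", "kwargs": {
  "steps": [
    {"tx": 2.0, "ty": -3.5, "yaw": 1.9, "claw": 4.8},
    {"tx": 2.1, "ty": -3.5, "yaw": 1.9, "claw": 4.8},
    {"tx": 2.1, "ty": -3.5, "yaw": 1.9, "claw": 4.8},
    {"tx": 2.1, "ty": -3.5, "yaw": 1.9, "claw": 4.8},
    {"tx": 2.1, "ty": -3.5, "yaw": 1.9, "claw": 4.8},
    {"tx": 2.1, "ty": -3.5, "yaw": 1.9, "claw": 4.8},
    {"tx": 2.1, "ty": -3.5, "yaw": 1.9, "claw": 4.8},
    {"tx": 2.1, "ty": -3.5, "yaw": 1.9, "claw": 4.8},
    {"tx": 2.1, "ty": -3.5, "yaw": 1.9, "claw": 4.8},
    {"tx": 2.1, "ty": -3.5, "yaw": 1.9, "claw": 4.8},
    {"tx": 2.1, "ty": -3.5, "yaw": 1.9, "claw": 4.8},
    {"tx": 2.1, "ty": -3.5, "yaw": 1.9, "claw": 4.8},
    {"tx": 2.1, "ty": -3.5, "tz": -2, "yaw": 1.9, "claw": 4.8},
    {"tx": 2.1, "ty": -3.5, "tz": -3, "yaw": 1.5, "claw": 4.8},
    {"claw": 4.8},
    {"claw": 4.8},
    {"claw": 4.8}
  ]
}}

```text
invalid input at $.steps[0]: expected keys tx, ty, tz, yaw, claw
```

Run:
```python
from rig import env
import cv2,numpy as np
s=env.observe();print(s['time_s'],s['position'],s['tool_rot'],s['grip_width'],s['ft_force'])
n='wrist';m=env.camera_model(n);im,d=env.get_image(n);cv2.imwrite(f'pics/{n}1.png',im[...,::-1]);np.savez(f'{n}1.npz',im=im,d=d,**m);print(m['T'].round(3).tolist(),m['fovy'])
```

```text
0.1 [0.23153017 0.49863277 0.24976714] [[-9.06960666e-01  4.21214540e-01 -8.13933649e-04]
 [ 4.21215229e-01  9.06960076e-01 -1.07296030e-03]
 [ 2.86258844e-04 -1.31597404e-03 -9.99999093e-01]] 0.08555261677702998 [0.1985183  1.82048361 0.42685548]
[[0.422, 0.872, 0.249, 0.169], [0.907, -0.405, -0.116, 0.529], [-0.0, 0.274, -0.962, 0.373], [0.0, 0.0, 0.0, 1.0]] 66.52839735986429
```

View pics/wrist1.png

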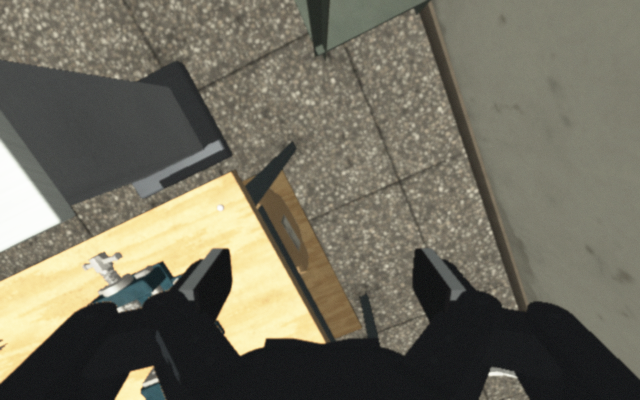

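The move was refused because every row needs all five keys. This picture shows only the start area, with the fingertips at about (215,270) and (430,270). I'll resend the move with full rows.

Emit:
{"fn": "servo_tool", "kwargs": {
  "steps": [
    {"tx": 2.0, "ty": -3.5, "tz": 0, "yaw": 1.9, "claw": 4.8},
    {"tx": 2.1, "ty": -3.5, "tz": 0, "yaw": 1.9, "claw": 4.8},
    {"tx": 2.1, "ty": -3.5, "tz": 0, "yaw": 1.9, "claw": 4.8},
    {"tx": 2.1, "ty": -3.5, "tz": 0, "yaw": 1.9, "claw": 4.8},
    {"tx": 2.1, "ty": -3.5, "tz": 0, "yaw": 1.9, "claw": 4.8},
    {"tx": 2.1, "ty": -3.5, "tz": 0, "yaw": 1.9, "claw": 4.8},
    {"tx": 2.1, "ty": -3.5, "tz": 0, "yaw": 1.9, "claw": 4.8},
    {"tx": 2.1, "ty": -3.5, "tz": 0, "yaw": 1.9, "claw": 4.8},
    {"tx": 2.1, "ty": -3.5, "tz": 0, "yaw": 1.9, "claw": 4.8},
    {"tx": 2.1, "ty": -3.5, "tz": 0, "yaw": 1.9, "claw": 4.8},
    {"tx": 2.1, "ty": -3.5, "tz": 0, "yaw": 1.9, "claw": 4.8},
    {"tx": 2.1, "ty": -3.5, "tz": 0, "yaw": 1.9, "claw": 4.8},
    {"tx": 2.1, "ty": -3.5, "tz": -2, "yaw": 1.9, "claw": 4.8},
    {"tx": 2.1, "ty": -3.5, "tz": -3, "yaw": 1.5, "claw": 4.8},
    {"tx": 0, "ty": 0, "tz": -3, "yaw": 0, "claw": 4.8},
    {"tx": 0, "ty": 0, "tz": 0, "yaw": 0, "claw": 4.8},
    {"tx": 0, "ty": 0, "tz": 0, "yaw": 0, "claw": 4.8}
  ]
}}

```text
time_s: 1.85
position: [0.5243, 0.0096, 0.1713]
tool_rot: [[-1.0, -0.023, -0.0], [-0.023, 1.0, 0.0], [0.0, 0.0, -1.0]]
ft_force: [-0.1, -0.3, 0.1]
grip_width: 0.048
gripper_force: 0.0
```

Run:
```python
from rig import env
import cv2,numpy as np
s=env.observe();print(s['time_s'],s['position'],s['tool_rot'],s['grip_width'],s['ft_force'])
n='wrist';m=env.camera_model(n);im,d=env.get_image(n);cv2.imwrite(f'pics/{n}2.png',im[...,::-1]);np.savez(f'{n}2.npz',im=im,d=d,**m);print(m['T'].round(3).tolist(),m['fovy'])
```

```text
1.85 [0.52433353 0.00958391 0.17127521] [[-9.99741806e-01 -2.27186366e-02 -4.29810890e-04]
 [-2.27187179e-02  9.99741879e-01  1.85106077e-04]
 [ 4.25494589e-04  1.94823036e-04 -9.99999890e-01]] 0.048026857945118545 [-0.08147303 -0.28592379  0.07722244]
[[-0.022, 0.961, 0.274, 0.455], [1.0, 0.021, 0.007, 0.009], [0.001, 0.275, -0.962, 0.294], [0.0, 0.0, 0.0, 1.0]] 66.52839735986429
```

View pics/wrist2.png

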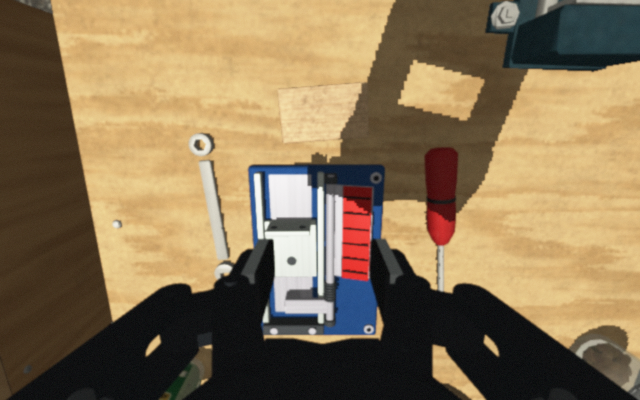

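The wrist view shows the jig between (249,166) and (385,335), with the bar at (357,232) and the plate at (291,250). The flange is near row 222. I'll zoom in and measure.

Run:
```python
from h import *
z=np.load('wrist2.npz');im,d=z['im'],z['d'];m={k:z[k] for k in('fovy','cx','cy','T')}
hsv=cv2.cvtColor(im,cv2.COLOR_RGB2HSV)
r=cv2.inRange(hsv,(0,150,70),(8,255,255));r[:,:335]=0;r[:,376:]=0;r[:180]=0
ys,xs=np.nonzero(r);P=world(d,m,np.c_[xs,ys]);print('bar',P.mean(0),P.min(0),P.max(0))
print(cv2.minAreaRect(P[:,:2].astype(np.float32)))
print('rear corners',atz(m,[(249,166),(384.5,166)],.012))
for c in (280,292,304):
  rr=np.arange(206,264,2 if c==292 else 4);W=world(d,m,np.c_[np.full(len(rr),c),rr]);print(c,[(int(a),*w.round(4)[[0,2]]) for a,w in zip(rr,W)])
W=world(d,m,np.c_[np.arange(256,326,2),np.full(35,224)]);print([(2*i+256,*w.round(3)) for i,w in enumerate(W)])
cv2.imwrite('pics/crop2.png',cv2.resize(im[155:345,240:400],None,fx=3.5,fy=3.1,interpolation=cv2.INTER_CUBIC)[...,::-1])
```

```text
bar [0.56223643 0.04243888 0.03411489] [0.45525819 0.00856548 0.02756322] [0.60894738 0.05540662 0.29424904]
((0.5309233069419861, 0.037601545453071594), (0.15836535394191742, 0.03454870730638504), 8.687299728393555)
rear corners [[ 0.50550084 -0.0580868   0.012     ]
 [ 0.50270402  0.06844791  0.012     ]]
280 [(206, np.float64(0.5437), np.float64(0.0128)), (210, np.float64(0.5484), np.float64(0.0111)), (214, np.float64(0.5524), np.float64(0.0115)), (218, np.float64(0.5563), np.float64(0.0121)), (222, np.float64(0.5573), np.float64(0.0206)), (226, np.float64(0.5571), np.float64(0.0316)), (230, np.float64(0.557), np.float64(0.0417)), (234, np.float64(0.5597), np.float64(0.0443)), (238, np.float64(0.5749), np.float64(0.0179)), (242, np.float64(0.5793), np.float64(0.0176)), (246, np.float64(0.5837), np.float64(0.0174)), (250, np.float64(0.5876), np.float64(0.0183)), (254, np.float64(0.5926), np.float64(0.017)), (258, np.float64(0.5964), np.float64(0.018)), (262, np.float64(0.6014), np.float64(0.017))]
292 [(206, np.float64(0.5435), np.float64(0.0128)), (208, np.float64(0.5463), np.floa
[... 3546 characters left out ...]
04, np.float64(0.556), np.float64(-0.006), np.float64(0.027)), (306, np.float64(0.557), np.float64(-0.004), np.float64(0.026)), (308, np.float64(0.556), np.float64(-0.002), np.float64(0.027)), (310, np.float64(0.559), np.float64(-0.0), np.float64(0.02)), (312, np.float64(0.56), np.float64(0.002), np.float64(0.017)), (314, np.float64(0.56), np.float64(0.004), np.float64(0.017)), (316, np.float64(0.562), np.float64(0.005), np.float64(0.012)), (318, np.float64(0.558), np.float64(0.007), np.float64(0.022)), (320, np.float64(0.558), np.float64(0.009), np.float64(0.021)), (322, np.float64(0.558), np.float64(0.011), np.float64(0.022)), (324, np.float64(0.562), np.float64(0.013), np.float64(0.011))]
```

View pics/crop2.png

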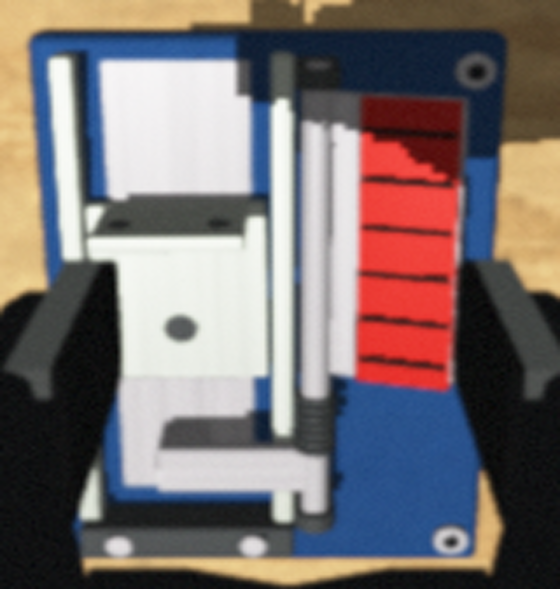

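The flange's rear face is at x≈0.557, spanning y from -0.041 to -0.001, with its top at z=0.044, so the plate is about 51 mm from the stop. One finger lines up with the bar and the other with the flange. Moving down.

Emit:
{"fn": "servo_tool", "kwargs": {
  "steps": [
    {"tx": 0.5, "ty": 0, "tz": -3, "yaw": 0, "claw": 4.8},
    {"tx": 0.5, "ty": 0, "tz": -3, "yaw": 0, "claw": 4.8},
    {"tx": 0, "ty": 0, "tz": -3, "yaw": 0, "claw": 4.8},
    {"tx": 0, "ty": 0, "tz": -1.5, "yaw": 0, "claw": 4.8},
    {"tx": 0, "ty": 0, "tz": -0.5, "yaw": 0, "claw": 4.8},
    {"tx": 0, "ty": 0, "tz": 0, "yaw": 0, "claw": 4.8},
    {"tx": 0, "ty": 0, "tz": 0, "yaw": 0, "claw": 4.8}
  ]
}}

```text
time_s: 2.6
position: [0.5352, 0.0094, 0.0623]
tool_rot: [[-1.0, -0.023, 0.003], [-0.023, 1.0, -0.001], [-0.003, -0.001, -1.0]]
ft_force: [0.8, 0.8, 0.5]
grip_width: 0.048
gripper_force: 0.0
```

Emit:
{"fn": "servo_tool", "kwargs": {
  "steps": [
    {"tx": 0, "ty": 0, "tz": -0.3, "yaw": 0, "claw": 4.8},
    {"tx": 0, "ty": 0, "tz": -0.3, "yaw": 0, "claw": 4.8},
    {"tx": 0, "ty": 0, "tz": 0, "yaw": 0, "claw": 4.8},
    {"tx": 0, "ty": 0, "tz": 0, "yaw": 0, "claw": 4.8}
  ]
}}

```text
time_s: 3.0
position: [0.5344, 0.0092, 0.0548]
tool_rot: [[-1.0, -0.022, 0.0], [-0.022, 1.0, -0.0], [-0.0, -0.0, -1.0]]
ft_force: [-0.2, -0.5, -0.3]
grip_width: 0.0478
gripper_force: 0.0
```

Emit:
{"fn": "servo_tool", "kwargs": {
  "steps": [
    {"tx": 0, "ty": 0, "tz": -0.3, "yaw": 0, "claw": 4.8},
    {"tx": 0, "ty": 0, "tz": 0, "yaw": 0, "claw": 4.8},
    {"tx": 0, "ty": 0, "tz": 0, "yaw": 0, "claw": 4.8}
  ]
}}

```text
time_s: 3.3
position: [0.5344, 0.0093, 0.0516]
tool_rot: [[-1.0, -0.023, -0.0], [-0.023, 1.0, 0.0], [0.0, 0.0, -1.0]]
ft_force: [0.4, 0.2, -0.4]
grip_width: 0.0476
gripper_force: 0.0
```

Emit:
{"fn": "servo_tool", "kwargs": {
  "steps": [
    {"tx": 0, "ty": 0, "tz": -0.3, "yaw": 0, "claw": 4.8},
    {"tx": 0, "ty": 0, "tz": 0, "yaw": 0, "claw": 4.8},
    {"tx": 0, "ty": 0, "tz": 0, "yaw": 0, "claw": 4.8}
  ]
}}

```text
time_s: 3.6
position: [0.5346, 0.0092, 0.0489]
tool_rot: [[-1.0, -0.022, 0.0], [-0.022, 1.0, -0.0], [-0.0, -0.0, -1.0]]
ft_force: [1.2, 1.1, 1.7]
grip_width: 0.0477
gripper_force: 0.9
```

Emit:
{"fn": "servo_tool", "kwargs": {
  "steps": [
    {"tx": 0, "ty": 0, "tz": -0.3, "yaw": 0, "claw": 4.8},
    {"tx": 0, "ty": 0, "tz": 0, "yaw": 0, "claw": 4.8},
    {"tx": 0, "ty": 0, "tz": 0, "yaw": 0, "claw": 4.8}
  ]
}}

```text
time_s: 3.9
position: [0.5346, 0.0095, 0.0459]
tool_rot: [[-1.0, -0.022, 0.001], [-0.022, 1.0, 0.0], [-0.001, 0.0, -1.0]]
ft_force: [0.7, 2.9, 4.3]
grip_width: 0.0482
gripper_force: 2.5
```

Run:
```python
from rig import env
import cv2,numpy as np
from h import *
s=env.observe();print(s['time_s'],s['position'],s['grip_width'],s['ft_force'])
im,d=env.get_image('wrist');a=im[120:400,140:500]
im2,_=env.get_image('scene');b=im2[150:260,240:400]
cv2.imwrite('pics/c3.png',np.hstack([cv2.resize(a,(390,300)),cv2.resize(b,(400,300),interpolation=cv2.INTER_CUBIC)])[...,::-1])
```

```text
3.9 [0.53456539 0.00947514 0.04586979] 0.0482338062035863 [0.72903496 2.9351732  4.33527135]
```

View pics/c3.png

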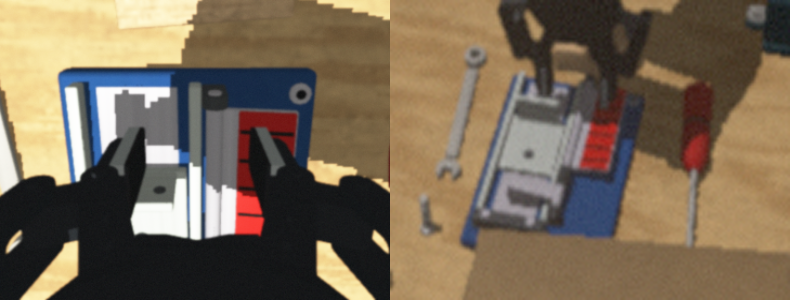

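The finger on the right of the wrist view rests on the bar at about (265,165), the other is behind the flange, and the force is 4.3 N. I'll press about 5 mm further.

Emit:
{"fn": "servo_tool", "kwargs": {
  "steps": [
    {"tx": 0, "ty": 0, "tz": -0.2, "yaw": 0, "claw": 4.8},
    {"tx": 0, "ty": 0, "tz": -0.1, "yaw": 0, "claw": 4.8},
    {"tx": 0, "ty": 0, "tz": 0, "yaw": 0, "claw": 4.8},
    {"tx": 0, "ty": 0, "tz": 0, "yaw": 0, "claw": 4.8}
  ]
}}

```text
time_s: 4.4
position: [0.5346, 0.0096, 0.0431]
tool_rot: [[-1.0, -0.022, 0.001], [-0.022, 1.0, 0.0], [-0.001, 0.0, -1.0]]
ft_force: [-0.9, 2.4, 8.1]
grip_width: 0.0479
gripper_force: 3.8
```

Emit:
{"fn": "servo_tool", "kwargs": {
  "steps": [
    {"tx": 0, "ty": 0, "tz": -0.2, "yaw": 0, "claw": 4.8},
    {"tx": 0, "ty": 0, "tz": 0, "yaw": 0, "claw": 4.8},
    {"tx": 0, "ty": 0, "tz": 0, "yaw": 0, "claw": 4.8}
  ]
}}

```text
time_s: 4.7
position: [0.5346, 0.0095, 0.0413]
tool_rot: [[-1.0, -0.023, 0.001], [-0.023, 1.0, 0.0], [-0.001, 0.0, -1.0]]
ft_force: [-0.7, 2.0, 10.6]
grip_width: 0.0481
gripper_force: 5.2
```

Run:
```python
from rig import env
import cv2,numpy as np
from h import *
s=env.observe();print(s['time_s'],s['position'],s['grip_width'],s['ft_force'])
m=env.camera_model('scene');im2,d=env.get_image('scene')
np.savez('s4.npz',im=im2,d=d,**m)
# foot/arm top pixels in the scene view: compare heights before/after
z=np.load('scene0.npz');mm={k:z[k] for k in('fovy','cx','cy','T')}
R=lambda P:(P-np.array([.5985,.006,0]))@np.array([[np.cos(.0223),-np.sin(.0223),0],[np.sin(.0223),np.cos(.0223),0],[0,0,1]])
g=np.stack(np.meshgrid(np.arange(255,345),np.arange(165,245)),-1).reshape(-1,2)
for D,M in((z['d'],mm),(d,m)):
    P=R(world(D,M,g))
    for lo,hi,y0,y1 in((37,51,-32,-18),(37,51,-16,0),(-20,10,26,34),(-20,10,40,48)):
        s=(P[:,0]*1e3>lo)&(P[:,0]*1e3<hi)&(P[:,1]*1e3>y0)&(P[:,1]*1e3<y1);print((lo,y0),s.sum(),np.percentile(P[s,2]*1e3,[10,50,75,90]).round(1))
```

```text
4.7 [0.534625   0.009478   0.04134493] 0.048077415802478804 [-0.65609061  1.97974416 10.58527907]
(37, -32) 38 [15.7 29.9 31.4 33.4]
(37, -16) 60 [10.9 29.2 31.  32.5]
(-20, 26) 45 [11.1 30.3 31.7 32.9]
(-20, 40) 53 [11.  33.3 35.4 36.5]
(37, -32) 55 [11.6 29.6 43.6 45.4]
(37, -16) 66 [11.7 35.3 38.3 39.9]
(-20, 26) 38 [14.  24.3 26.1 27.4]
(-20, 40) 42 [14.9 23.5 24.4 25.7]
```

The clip is open to roughly 0.34 rad: the foot has risen about 13 mm and the bar now tilts downward. That is near the end of travel, so I'll ease up 1.5 mm and then push along jig x.

Emit:
{"fn": "servo_tool", "kwargs": {
  "steps": [
    {"tx": 0, "ty": 0, "tz": 0.15, "yaw": 0, "claw": 4.8},
    {"tx": 0, "ty": 0, "tz": 0, "yaw": 0, "claw": 4.8},
    {"tx": 0.4, "ty": 0.01, "tz": 0, "yaw": 0, "claw": 4.8},
    {"tx": 0.4, "ty": 0.01, "tz": 0, "yaw": 0, "claw": 4.8},
    {"tx": 0.4, "ty": 0.01, "tz": 0, "yaw": 0, "claw": 4.8},
    {"tx": 0.3, "ty": 0.01, "tz": 0, "yaw": 0, "claw": 4.8},
    {"tx": 0.3, "ty": 0.01, "tz": 0, "yaw": 0, "claw": 4.8},
    {"tx": 0, "ty": 0, "tz": 0, "yaw": 0, "claw": 4.8}
  ]
}}

```text
time_s: 5.55
position: [0.5511, 0.01, 0.0422]
tool_rot: [[-1.0, -0.023, -0.003], [-0.023, 1.0, 0.0], [0.003, 0.0, -1.0]]
ft_force: [-5.9, 1.1, 9.6]
grip_width: 0.0482
gripper_force: 4.8
```

Emit:
{"fn": "servo_tool", "kwargs": {
  "steps": [
    {"tx": 0.3, "ty": 0.01, "tz": 0, "yaw": 0, "claw": 4.8},
    {"tx": 0.3, "ty": 0.01, "tz": 0, "yaw": 0, "claw": 4.8},
    {"tx": 0.3, "ty": 0.01, "tz": 0, "yaw": 0, "claw": 4.8},
    {"tx": 0.3, "ty": 0.01, "tz": 0, "yaw": 0, "claw": 4.8},
    {"tx": 0, "ty": 0, "tz": 0, "yaw": 0, "claw": 4.8}
  ]
}}

```text
time_s: 6.05
position: [0.5631, 0.0104, 0.0422]
tool_rot: [[-1.0, -0.023, -0.004], [-0.023, 1.0, 0.0], [0.004, 0.0, -1.0]]
ft_force: [-6.6, 0.9, 9.6]
grip_width: 0.0481
gripper_force: 4.7
```

Emit:
{"fn": "servo_tool", "kwargs": {
  "steps": [
    {"tx": 0.3, "ty": 0.01, "tz": 0, "yaw": 0, "claw": 4.8},
    {"tx": 0.3, "ty": 0.01, "tz": 0, "yaw": 0, "claw": 4.8},
    {"tx": 0.3, "ty": 0.01, "tz": 0, "yaw": 0, "claw": 4.8},
    {"tx": 0.3, "ty": 0.01, "tz": 0, "yaw": 0, "claw": 4.8},
    {"tx": 0.3, "ty": 0.01, "tz": 0, "yaw": 0, "claw": 4.8},
    {"tx": 0.3, "ty": 0.01, "tz": 0, "yaw": 0, "claw": 4.8},
    {"tx": 0.3, "ty": 0.01, "tz": 0, "yaw": 0, "claw": 4.8},
    {"tx": 0.3, "ty": 0.01, "tz": 0, "yaw": 0, "claw": 4.8},
    {"tx": 0, "ty": 0, "tz": 0, "yaw": 0, "claw": 4.8}
  ]
}}

```text
time_s: 6.95
position: [0.5872, 0.0112, 0.0423]
tool_rot: [[-1.0, -0.023, -0.003], [-0.023, 1.0, 0.0], [0.003, 0.0, -1.0]]
ft_force: [-6.0, 0.4, 9.0]
grip_width: 0.0478
gripper_force: 4.7
```

Run:
```python
from rig import env
import cv2,numpy as np
s=env.observe();print(s['time_s'],s['position'],s['grip_width'],s['ft_force'])
im,d=env.get_image('wrist');a=im[120:400,140:500]
im2,_=env.get_image('scene');b=im2[160:250,250:380]
cv2.imwrite('pics/c5.png',np.hstack([cv2.resize(a,(390,300)),cv2.resize(b,(400,300),interpolation=cv2.INTER_CUBIC)])[...,::-1])
```

```text
6.95 [0.58722637 0.01117824 0.04228018] 0.04777731400258776 [-6.02551345  0.43547096  9.01110678]
```

View pics/c5.png

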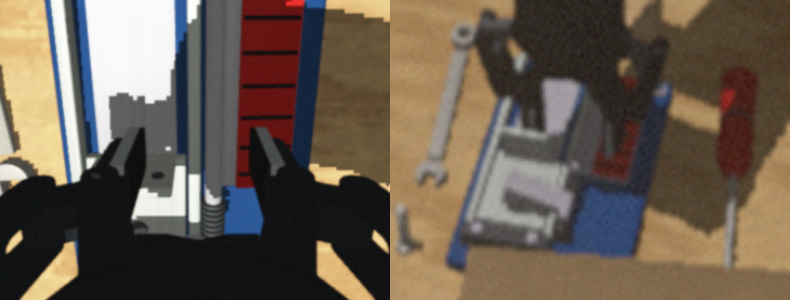

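The plate is under the raised foot and close to the stop, and the finger is still on the bar. I'll finish in small steps and watch the x force.

Emit:
{"fn": "servo_tool", "kwargs": {
  "steps": [
    {"tx": 0.2, "ty": 0.01, "tz": 0, "yaw": 0, "claw": 4.8},
    {"tx": 0.2, "ty": 0, "tz": 0, "yaw": 0, "claw": 4.8},
    {"tx": 0.2, "ty": 0.01, "tz": 0, "yaw": 0, "claw": 4.8},
    {"tx": 0, "ty": 0, "tz": 0, "yaw": 0, "claw": 4.8}
  ]
}}

```text
time_s: 7.45
position: [0.593, 0.0113, 0.0423]
tool_rot: [[-1.0, -0.023, -0.004], [-0.023, 1.0, 0.0], [0.004, 0.0, -1.0]]
ft_force: [-7.1, 0.1, 10.3]
grip_width: 0.0477
gripper_force: 4.7
```

Emit:
{"fn": "servo_tool", "kwargs": {
  "steps": [
    {"tx": 0.15, "ty": 0, "tz": 0, "yaw": 0, "claw": 4.8},
    {"tx": 0, "ty": 0, "tz": 0, "yaw": 0, "claw": 4.8}
  ]
}}

```text
time_s: 7.65
position: [0.5944, 0.0114, 0.0423]
tool_rot: [[-1.0, -0.023, -0.004], [-0.023, 1.0, 0.0], [0.004, 0.0, -1.0]]
ft_force: [-7.5, 1.2, 9.8]
grip_width: 0.0482
gripper_force: 4.8
```

Emit:
{"fn": "servo_tool", "kwargs": {
  "steps": [
    {"tx": 0.1, "ty": 0, "tz": 0, "yaw": 0, "claw": 4.8},
    {"tx": 0, "ty": 0, "tz": 0, "yaw": 0, "claw": 4.8}
  ]
}}

```text
time_s: 7.85
position: [0.5953, 0.0114, 0.0423]
tool_rot: [[-1.0, -0.023, -0.004], [-0.023, 1.0, 0.0], [0.004, 0.0, -1.0]]
ft_force: [-6.6, 0.4, 9.1]
grip_width: 0.048
gripper_force: 4.9
```

Emit:
{"fn": "servo_tool", "kwargs": {
  "steps": [
    {"tx": 0.1, "ty": 0, "tz": 0, "yaw": 0, "claw": 4.8},
    {"tx": 0, "ty": 0, "tz": 0, "yaw": 0, "claw": 4.8}
  ]
}}

```text
time_s: 8.05
position: [0.5963, 0.0114, 0.0423]
tool_rot: [[-1.0, -0.023, -0.004], [-0.023, 1.0, 0.0], [0.004, 0.0, -1.0]]
ft_force: [-6.5, 0.9, 9.6]
grip_width: 0.0481
gripper_force: 4.9
```

Emit:
{"fn": "servo_tool", "kwargs": {
  "steps": [
    {"tx": 0.1, "ty": 0, "tz": 0, "yaw": 0, "claw": 4.8},
    {"tx": 0, "ty": 0, "tz": 0, "yaw": 0, "claw": 4.8}
  ]
}}

```text
time_s: 8.25
position: [0.5972, 0.0114, 0.0423]
tool_rot: [[-1.0, -0.023, -0.005], [-0.023, 1.0, 0.0], [0.005, 0.0, -1.0]]
ft_force: [-8.7, 0.5, 8.9]
grip_width: 0.0482
gripper_force: 6.5
```

Run:
```python
from rig import env
import cv2,numpy as np
s=env.observe();print(s['time_s'],s['position'],s['ft_force'],s['wrist_torque'])
im2,d=env.get_image('scene');m=env.camera_model('scene');np.savez('s6.npz',im=im2,d=d,**m)
cv2.imwrite('pics/c6.png',cv2.resize(im2[185:250,255:345],None,fx=8,fy=8,interpolation=cv2.INTER_CUBIC)[...,::-1])
```

```text
8.25 [0.59715325 0.01137083 0.04225892] [-8.67580836  0.51695462  8.93222168] [ 2.76451159e-01  1.30834969e+00 -1.29240760e-03]
```

View pics/c6.png

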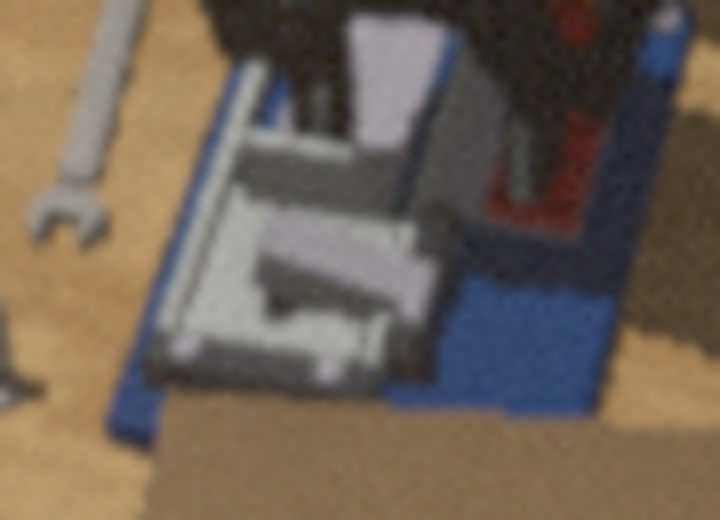

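The plate's front edge looks to be at the stop at about (270,350), and the x force has started to climb. One more small push to confirm.

Emit:
{"fn": "servo_tool", "kwargs": {
  "steps": [
    {"tx": 0.07, "ty": 0, "tz": 0, "yaw": 0, "claw": 4.8},
    {"tx": 0, "ty": 0, "tz": 0, "yaw": 0, "claw": 4.8}
  ]
}}

```text
time_s: 8.5
position: [0.5972, 0.0114, 0.0423]
tool_rot: [[-1.0, -0.023, -0.006], [-0.023, 1.0, 0.0], [0.006, 0.0, -1.0]]
ft_force: [-10.8, -0.3, 12.1]
grip_width: 0.0482
gripper_force: 7.8
```

The TCP has stopped advancing and the force has gone up, so the plate is home. I'll ease off slightly and hold, back away from the flange, then let the bar rise.

Emit:
{"fn": "servo_tool", "kwargs": {
  "steps": [
    {"tx": -0.05, "ty": 0, "tz": 0, "yaw": 0, "claw": 4.8},
    {"tx": 0, "ty": 0, "tz": 0, "yaw": 0, "claw": 4.8},
    {"tx": -0.05, "ty": 0, "tz": 0, "yaw": 0, "claw": 4.8},
    {"tx": 0, "ty": 0, "tz": 0, "yaw": 0, "claw": 4.8},
    {"tx": 0, "ty": 0, "tz": 0, "yaw": 0, "claw": 4.8},
    {"tx": -0.2, "ty": 0, "tz": 0, "yaw": 0, "claw": 4.8},
    {"tx": -0.3, "ty": 0, "tz": 0, "yaw": 0, "claw": 4.8},
    {"tx": 0, "ty": 0, "tz": 0, "yaw": 0, "claw": 4.8}
  ]
}}

```text
time_s: 9.3
position: [0.5952, 0.0111, 0.0434]
tool_rot: [[-1.0, -0.022, 0.005], [-0.022, 1.0, -0.0], [-0.005, -0.0, -1.0]]
ft_force: [4.0, 1.8, 7.8]
grip_width: 0.0481
gripper_force: 3.8
```

```bash
cat > chk.py <<'E'
from rig import env
from h import *
import sys
s=env.observe();print(s['time_s'],s['position'],s['ft_force'])
im,d=env.get_image('scene');m=env.camera_model('scene')
cv2.imwrite(sys.argv[1],cv2.resize(im[165:250,245:365],None,fx=6,fy=6,interpolation=cv2.INTER_CUBIC)[...,::-1])
z=np.load('s6.npz');g=np.stack(np.meshgrid(np.arange(255,345),np.arange(165,245)),-1).reshape(-1,2)
c,q=np.cos(.0223),np.sin(.0223);R=np.array([[c,-q,0],[q,c,0],[0,0,1]])
for n,D in(('home',z['d']),('now',d)):
    P=(world(D,m,g)-[.5985,.006,0])@R*1e3
    f=lambda a,b,e,h,l,u:P[(P[:,0]>a)&(P[:,0]<b)&(P[:,1]>e)&(P[:,1]<h)&(P[:,2]>l)&(P[:,2]<u)]
    F=f(0,30,-45,-5,38,50);print(n,'flange top x',len(F),np.percentile(F[:,0],[10,50,90]).round(1),
     'foot arm z',np.percentile(f(37,51,-32,-18,24,60)[:,2],[25,50,75,90]).round(1),'bar z',np.median(f(-25,8,30,46,20,40)[:,2]).round(1))
E
python3 chk.py pics/c7.png
```

```text
9.3 [0.59515164 0.01111419 0.04340506] [4.02300879 1.78115033 7.81611291]
home flange top x 72 [ 6.9 13.9 15.9] foot arm z [39.8 42.1 43.6 44.7] bar z 25.5
now flange top x 75 [ 6.1 13.4 16.4] foot arm z [38.7 40.2 41.2 42.3] bar z 28.7
```

Emit:
{"fn": "servo_tool", "kwargs": {
  "steps": [
    {"tx": -0.3, "ty": 0, "tz": 0, "yaw": 0, "claw": 4.8},
    {"tx": 0, "ty": 0, "tz": 0, "yaw": 0, "claw": 4.8},
    {"tx": 0, "ty": 0, "tz": 0.2, "yaw": 0, "claw": 4.8},
    {"tx": 0, "ty": 0, "tz": 0.2, "yaw": 0, "claw": 4.8},
    {"tx": 0, "ty": 0, "tz": 0.3, "yaw": 0, "claw": 4.8},
    {"tx": 0, "ty": 0, "tz": 0.5, "yaw": 0, "claw": 4.8},
    {"tx": 0, "ty": 0, "tz": 1, "yaw": 0, "claw": 4.8},
    {"tx": 0, "ty": 0, "tz": 2, "yaw": 0, "claw": 4.8},
    {"tx": 0, "ty": 0, "tz": 3, "yaw": 0, "claw": 4.8},
    {"tx": -1, "ty": 0, "tz": 4, "yaw": 0, "claw": 4.8},
    {"tx": -3, "ty": 0, "tz": 4, "yaw": 0, "claw": 4.8},
    {"tx": -4, "ty": 0, "tz": 2, "yaw": 0, "claw": 4.8},
    {"tx": -4, "ty": 0, "tz": 0, "yaw": 0, "claw": 4.8},
    {"tx": 0, "ty": 0, "tz": 0, "yaw": 0, "claw": 4.8},
    {"tx": 0, "ty": 0, "tz": 0, "yaw": 0, "claw": 4.8}
  ]
}}

```text
time_s: 10.85
position: [0.4703, 0.0111, 0.2151]
tool_rot: [[-1.0, -0.022, 0.001], [-0.022, 1.0, -0.0], [-0.001, -0.0, -1.0]]
ft_force: [0.4, -0.5, -0.1]
grip_width: 0.0476
gripper_force: 0.0
```

```bash
python3 chk.py pics/c8.png
```

```text
10.85 [0.47033709 0.01113726 0.21513043] [ 0.35388647 -0.47062026 -0.11349211]
home flange top x 72 [ 6.9 13.9 15.9] foot arm z [39.8 42.1 43.6 44.7] bar z 25.5
now flange top x 59 [11.  14.7 16.4] foot arm z [34.7 35.9 37.6 39.1] bar z 30.2
```

View pics/c8.png

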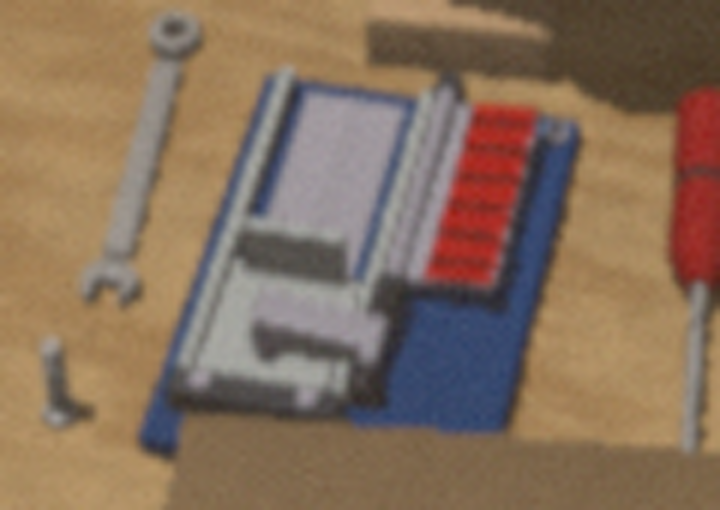

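The plate sits against the stop with the clip's foot resting on it, at about (320,320) in the crop. Nothing else has moved and the arm is clear.

```bash
python3 -c "
from rig import env
print(env.close_job())"
```

```text
the job is handed in; nothing more can be done
None
```

I pushed the plate home against the stop with the clip held open, then released the bar so the clip's foot rests on the plate. The arm is clear and the job is handed in; no verdict came back.

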